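Hold test of a friction-hinged case lid

TASK

The instrument case's lid is due its hinge hold test. Lift the lid by its T-handle until it stands about 40 degrees open, let go and keep off it for a good two seconds to see that it stays; then, with the fingertips, press lightly down on the domed rubber buffer on top of the lid, about 6 N and no more than 9, and keep the push on for a second. Leave the lid standing by itself at that angle; do not throw it wide open, and leave the things beside the case where they are.

Things in the scene. Friction and masses are not known exactly. Their poses are not given: they have to be found in the camera images.
- case: Grey low open-topped instrument case, fixed to the bench, 170 x 170 mm and 66 mm high, with a flat aluminium lid. Origin at the bench under its centre; x points from the front (handle side) to the hinge side, y to the left seen from the front, z up.
- lid_hinge (a point): Middle of the lid's hinge line, on the lid, at the rear of the case: 92 mm behind the case's centre and 72 mm above the bench. The hinge line runs along the case's y. Its x axis points from the handle to the hinge along the lid, its z axis out of the lid's top.
- lid (a joint): Opening angle of the lid in rad: 0 shut and flat, growing as the handle end rises (40 degrees = 0.70), stop at 1.7. A stiff friction hinge: moving the lid takes up to about 13 N at the handle and it stays where it is left; a downward push of some 13 to 17 N on the buffer makes it slip.
- handle (a point): Centre of the T-handle's cross bar: a black round bar 16 mm in diameter and 36 mm long, along the case's y, on a 10 mm stem 34 mm clear of the lid's front edge. It lies 216 mm from the hinge line and 1 mm out along the lid's z, so it moves on an arc of that radius; it is pinched across its two ends from above and turns between the pads.
- buffer_seat: Round steel flange, 28 mm across, 4 mm thick, of the rubber buffer on the lid's top, counted with its stud and dome. Origin at the centre of its underside on the lid's top face: 150 mm from the hinge line towards the handle, 55 mm left of the lid's middle, 6 mm out of the hinge plane along the lid's z; its z points out of the lid.
- buffer_flange (a point): Centre of the flange's top. From here a stud with a black rubber dome, 20 mm across with a round top, stands out along the lid's z: crown 21 to 37 mm from this point, as the stud's stand-out differs each time and is not measured. The dome springs along z: 1 N per mm, 12 mm travel; pressed straight down at 40 degrees about 1.7 N per mm.
- loupe_mid (a point): Bystander: black eyepiece loupe, 35 mm across and 30 mm high, upright on the bench to the left of the case; this point is 15 mm above its base. Leave it alone.
- tally_mid (a point): Bystander: light grey hand counter, 42 x 70 x 18 mm, on the bench to the right of the case; this point is 9 mm above its base. Leave it alone.
- slide_case_mid (a point): Bystander: flat brown slide case, 40 x 84 x 11 mm, on the bench to the right rear of the case; this point is 5 mm above its base. Leave it alone.

How it is judged (in metres and radians):
On the way, in this order (a step that is already met when the one before it is completed fails the run):
1. the lid stands 33 to 47 degrees open, let go and still, for 1.5 s (value of joint lid between 0.576 and 0.82 rad and velocity of joint lid between -0.03 and 0.03 rad/s and contact force between each of the fingers, the arm and lid below 0.1 N), for 1.5 s.
2. the buffer is pressed with more than 3.5 N for 0.5 s while the lid holds its 33 to 47 degrees (contact force between the fingers and buffer_seat above 3.5 N and value of joint lid between 0.576 and 0.82 rad), for 0.5 s.
At the end, for the whole second after the job is handed in: The lid stands still by itself 33 to 47 degrees open (0.576 to 0.82 rad), untouched, and loupe, counter and slide case are within 20 mm of where they stood (all of step 1 and distance of each of loupe_mid, tally_mid, slide_case_mid from where it was at the start of the episode below 0.02 m).
It fails at once if the buffer is pressed with more than 10 N (contact force between the fingers and buffer_seat above 10 N).
It fails at once if the buffer is pushed by another part of the arm with more than 10 N (contact force between the arm and buffer_seat above 10 N).
It fails at once if the lid is thrown wide open, past 60 degrees (value of joint lid above 1.05 rad).
It fails at once if a thing beside the case is moved more than 20 mm (distance of any of loupe_mid, tally_mid, slide_case_mid from where it was at the start of the episode above 0.02 m).
It also fails if it takes over 67 s, if anything falls off the work surface, if the arm or the gripper's body presses on something with over 40 N, if the wrist force passes 120 N, or if a joint passes its speed limit or range.

ROBOT

A 6-joint arm with a two-finger parallel gripper is mounted at the origin on a cart in front of the work surface, level with it; the furniture and walls round the work are solid. World frame = base frame: x ahead of the robot, y to its left, z up, the work surface at z = 0. Lengths are in mm, angles in rad, forces in N, time in s.
With the tool pointing down it reaches from about 350 to 775 mm from the base axis. Payload 7.3 kg.
Tool frame: the origin (TCP) lies at the very end of the fingers, on their centre line; the grasp point (between the pads) lies 19 mm behind it; z points along the fingers, y is the line along which they close (so a half turn about z gives the same grasp; the last joint's range is limited). The gripper opens to 92 mm and grips with 3 to 60 N. Pads are 19 mm wide; open, the fingers measure 130 mm over their backs; the gripper's body (75 mm by 190 mm) begins 47 mm behind the grasp point.
Start: joints at [-1.316, 0.342, 1.524, -0, 1.275, -0.146], TCP at [204.855, -483.404, 226.741] pointing down, gripper open.
Joint ranges: [-2.53, 2.53], [-0.77, 2.02], [0.04, 2.7], [-1, 4.14], [0.28, 2.66], [-3.11, 3.11]. Speed limits (rad/s): [2.57, 2.57, 3.14, 3.14, 3.14, 3.14].

INTERFACE

Orientations are given as [roll, pitch, yaw] about the fixed x, y, z axes, in that order (R = Rz(yaw) Ry(pitch) Rx(roll)).
In Python, from plant import bot gives the robot as it stands.
- The arm moves only by the tool send_rows, never from a script. Its argument "rows" is a list of rows, each an object of numbers: "x", "y", "z": the shift along the tool's x, y, z in units of 0.2 m (1.0 is 0.2 m); "ax", "ay", "az": the turn, a rotation vector about the tool's x, y, z in units of 60 degrees (1.0 is 60 degrees); "jaw": the opening, from -1 (shut) to 1 (fully open), so that 0 is half open. In form: [{"x": .., "y": .., "z": .., "ax": .., "ay": .., "az": .., "jaw": ..}, ...]. A call has exactly 10 rows; each row is the pose to reach, as a shift and turn from the pose commanded when the call began, along the tool's axes at that moment; what a row does not reach only later rows make up. A row lasts 1/8 s, in which the tool goes at most 62.5 mm and 10.7 degrees, less where a joint would pass 70% of its speed; a pose out of reach is approached as far as the arm can. A call with a number of a shift or a turn outside -1 to 1 is refused whole. A call with a gripper value outside its range is refused whole. The fingers move at their own pace and stop on an object; the grip force is fixed at half the most. Time passes only in rows, so rows that repeat a pose let the fingers close, or fill a call up. It gives the time, the measured TCP pose, the force, the opening and the grip force at its end, in the units of the state.
- bot.get_obs(): the state, without advancing time (a new reading comes with each control period).
- bot.capture(name): name is "scene" or "top" or "wrist"; returns (picture, depth): 420x560x3 uint8, red, green, blue; 420x560 float32, mm along the optical axis (not along the pixel's ray), 0 where there is no reading.
- bot.camera_model(name): a dict with "vertical_fov" (degrees; the focal length in pixels is half the picture's height over the tangent of half this angle, whatever the lens; pixels are square), "cx", "cy" (the principal point, pixels), "R" (3x3) and "t" (3): a world point X has camera coordinates R X + t; the wrist camera has in their place "T_tool_cam" (4x4, takes a point from camera to tool coordinates, whose origin is the TCP and whose axes are the flange's). Camera axes: x right, y down, z forward; pixel columns grow to the right and rows downward; lengths in mm; the calibration is good to about 2 mm. A picture is of the moment at which its call begins: read the wrist's pose just before it. camera_model takes no time and is no camera call.
- bot.close_job(): hands the job in; it is judged then, once.
The state is a dict: "time": time; "joint_positions": joint angles; "dq": joint speeds; "tau": joint torques, N m; "tool_pos": TCP position; "tcp_rot": TCP orientation; "contact_force": force on the tool from outside, world axes, zero at the start; "moment": the same for the moment, N m; "grip_width": finger opening in mm; "finger_force": force on a finger pad.
Only numpy, scipy, OpenCV 4.12 (cv2) and the standard library are available. Lean on these libraries where they do the work, as an engineer would, in place of code of your own. Each camera call takes 0.05 s, during which the arm holds its last target. There are 200 camera calls.

## Working session

There is one attempt and no reset: what is moved stays moved. The work goes in short steps, Python scripts to look and compute and a tool call to move; the robot and the scene stay as the last step left them, time stands still between calls to the robot, and variables do not carry over. Pictures are saved under pics/ and viewed, at most 10 in all, crops included, and the job is handed in when it is done.

Besides the shell and the picture viewer there is one more tool, called by a JSON object that holds its "name" and its "arguments". send_rows: Moves the arm, as the interface text tells. Its arguments: {"type":"object","properties":{"rows":{"type":"array","items":{"type":"object","properties":{"x":{"type":"number","minimum":-1,"maximum":1},"y":{"type":"number","minimum":-1,"maximum":1},"z":{"type":"number","minimum":-1,"maximum":1},"ax":{"type":"number","minimum":-1,"maximum":1},"ay":{"type":"number","minimum":-1,"maximum":1},"az":{"type":"number","minimum":-1,"maximum":1},"jaw":{"type":"number"}}}}},"required":["rows"]}

```bash
mkdir -p pics; ls
cat > h.py <<'E'
import numpy as np, cv2
from plant import bot
def K(m):
    f=210/np.tan(np.radians(m["vertical_fov"])/2); return f,m["cx"],m["cy"]
def cloud(n,d):
    m=bot.camera_model(n); f,cx,cy=K(m)
    v,u=np.mgrid[:420,:560]
    P=np.dstack([(u-cx)/f*d,(v-cy)/f*d,d])
    return (P-np.array(m["t"]).ravel())@np.array(m["R"])  # R^T(P-t)
E
python3 - <<'E'
from h import *
for n in("scene","top"):
    p,d=bot.capture(n); cv2.imwrite(f"pics/{n}0.png",p[:,:,::-1]); np.savez(f"{n}0.npz",p=p,d=d)
    m=bot.camera_model(n); print(n,m)
print(bot.get_obs())
E
```

```text
pics
scene {'vertical_fov': 54.184257368740894, 'cx': 284.3735281594375, 'cy': 209.814825635047, 'R': array([[-0.86716019, -0.4980159 , -0.00365705],
       [-0.34264735,  0.60192452, -0.72130414],
       [ 0.3614222 , -0.62423315, -0.69260881]]), 't': array([584.66738091, 211.86138164, 719.83771895])}
top {'vertical_fov': 44.259979240382215, 'cx': 274.9043401765491, 'cy': 193.27150382990618, 'R': array([[ 0.01164195, -0.99959675,  0.02589975],
       [-0.99254565, -0.01469455, -0.12098427],
       [ 0.12131607, -0.0242982 , -0.99231649]]), 't': array([  37.3274345 ,  635.12509215, 1013.07527273])}
{'time': 0.1, 'joint_positions': array([-1.31601239e+00,  3.42663545e-01,  1.52488612e+00, -2.88408550e-05,
        1.27537801e+00, -1.45995927e-01]), 'dq': array([ 0.00036677, -0.00208718, -0.00270636,  0.00180117,  0.00040156,
       -0.00107434]), 'tau': array([ 1.78253395e-03, -4.32003307e+01, -2.44694817e+01,  7.19519681e-02,
        5.26157802e-02, -6.99307066e-05]), 'tool_pos': array([ 204.74905327, -483.05763604,  226.12134494]), 'tcp_rot': array([-3.14026782e+00, -1.66929736e-04,  4.00788173e-01]), 'contact_force': array([-0.30444348,  0.43220856,  0.16010797]), 'moment': array([ 7.51174766e-04, -2.02817267e-02,  7.42905306e-05]), 'finger_force': 0.0, 'grip_width': 91.89097806544795}
```

```bash
python3 -c "
import cv2,numpy as np
a=cv2.imread('pics/scene0.png');b=cv2.imread('pics/top0.png')
cv2.imwrite('pics/both0.png',cv2.resize(np.vstack([a,b]),(400,600)))"
```

```text
(no output)
```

View pics/top0.png

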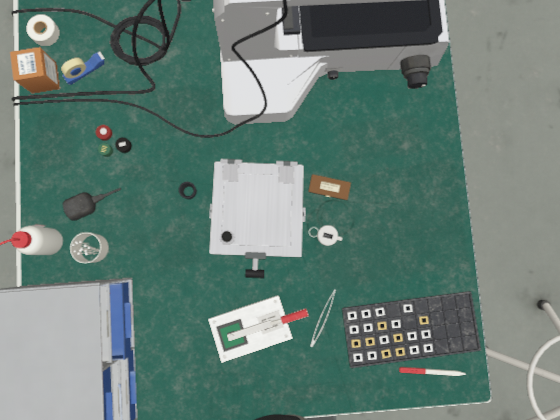

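View pics/scene0.png

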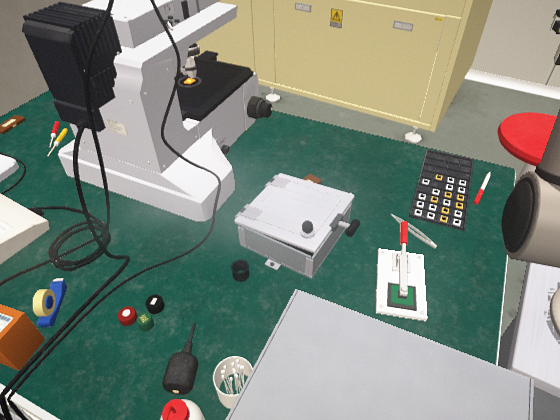

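The top view shows the lid at columns 210–303 and rows 161–256, the T-bar at about (255,273), the dome at (227,237) and the loupe at (188,190). The scene view shows the bar at (352,228), the dome at (307,227) and the loupe at (240,270).

Run:
```python
from h import *
np.set_printoptions(precision=1,suppress=True)
box={"top":{"bar":(243,266,268,281),"dome":(219,229,235,245)},"scene":{"bar":(343,218,361,238),"dome":(299,218,315,236)}}
uv={}
for n in box:
    z=np.load(n+"0.npz"); p,d=z["p"],z["d"]; C=cloud(n,d); g=p.max(2)
    for k,(a,b,c,e) in box[n].items():
        m=np.zeros(g.shape,bool); m[b:e,a:c]=g[b:e,a:c]<70; m&=d>0
        v,u=np.nonzero(m); Q=C[m]
        uv[n,k]=(u.mean(),v.mean())
        top=Q[Q[:,2]>np.percentile(Q[:,2],70)]
        print(n,k,m.sum(),"uv",uv[n,k],"mean",Q.mean(0),"median",np.median(Q,0),"p5",np.percentile(Q,5,0),"p95",np.percentile(Q,95,0))
        if k=="bar":
            w,V=np.linalg.eigh(np.cov(Q[:,:2].T)); print(" bar dir",np.degrees(np.arctan2(V[1,1],V[0,1])))
    # lid plane
    L=(g>140)&(d>0)&(C[...,2]>60)&(C[...,2]<95)
    nl,lab,st,ce=cv2.connectedComponentsWithStats(L.astype(np.uint8))
    i=1+np.argmax([ (s[4] if True else 0)*(abs(ce[j+1][0]-(257 if n=="top" else 300))<40) for j,s in enumerate(st[1:])])
    Q=C[lab==i]; print(n,"lid n",len(Q),"z med",np.median(Q[:,2]),"rect",cv2.minAreaRect(Q[:,:2].astype(np.float32)))
# triangulate
for k in("bar","dome"):
    A=[]
    for n in("top","scene"):
        m=bot.camera_model(n);f,cx,cy=K(m);P=np.array([[f,0,cx],[0,f,cy],[0,0,1]])@np.c_[m["R"],m["t"]];A.append(P)
    X=cv2.triangulatePoints(A[0],A[1],np.array(uv["top",k]).reshape(2,1),np.array(uv["scene",k]).reshape(2,1)).ravel()
    print(k,"tri",X[:3]/X[3])
```

```text
top bar 150 uv (np.float64(254.06), np.float64(273.42)) mean [474.8  84.7  96.6] median [474.7  84.7  98. ] p5 [468.   68.7  92.5] p95 [481.2  99.7 101.3]
 bar dir 88.66907154842525
top dome 72 uv (np.float64(226.38888888888889), np.float64(236.05555555555554)) mean [543.5 136.9 117. ] median [543.5 137.3 117.2] p5 [536.3 130.3 112.7] p95 [551.1 143.4 120.4]
top lid n 8062 z med 86.54344693503727 rect ((602.4577026367188, 82.12334442138672), (176.1011962890625, 187.3155975341797), 88.83219146728516)
scene bar 142 uv (np.float64(352.28169014084506), np.float64(227.72535211267606)) mean [476.   88.4  94.8] median [475.4  90.4  98.4] p5 [469.5  70.3  87.2] p95 [482.4 103.9 101.1]
 bar dir 98.80765063794367<stdin>:10: RuntimeWarning: Mean of empty slice.
  ret = ret.dtype.type(ret / rcount)
Traceback (most recent call last):
IndexError: index -1 is out of bounds for axis 0 with size 0
```

Run:
```python
from h import *
np.set_printoptions(precision=2,suppress=True)
for n in("top","scene"):
    z=np.load(n+"0.npz"); p,d=z["p"],z["d"]; C=cloud(n,d); g=p.max(2)
    X=C[...,0];Y=C[...,1];Z=C[...,2]
    Q=C[(d>0)&(X>530)&(X<665)&(Y>20)&(Y<110)&(Z>60)]
    A=np.c_[Q[:,0]-600,Q[:,1]-85,np.ones(len(Q))]; w=np.ones(len(Q),bool)
    for _ in range(8):
        c=np.linalg.lstsq(A[w],Q[w,2],rcond=None)[0]; r=Q[:,2]-A@c; w=abs(r)<3
    print(n,"plane dz/dx,dz/dy,z(600,85)",c,len(Q),w.sum(),"tilt deg",np.degrees(np.arctan(c[:2])))
    r=Z-((X-600)*c[0]+(Y-85)*c[1]+c[2])
    D=C[(d>0)&(X>515)&(X<580)&(Y>110)&(Y<165)&(r>10)]
    print(" dome n",len(D),"mean",D.mean(0) if len(D) else 0,"maxZ",D[:,2].max() if len(D) else 0, np.sort(r[(d>0)&(X>515)&(X<580)&(Y>110)&(Y<165)])[-8:])
    L=(abs(r)<4)&(d>0)&(X>490)&(X<720)&(Y>-30)&(Y<200)
    print(" lid rect",cv2.minAreaRect(C[L][:,:2].astype(np.float32)), np.percentile(C[L],[1,99],axis=0))
    b=C[(d>0)&(X>455)&(X<495)&(Y>55)&(Y<120)&(Z>80)]
    print(" bar",len(b),b.mean(0),np.percentile(b,[2,98],axis=0))
    bb=(d>0)&(abs(X-560)<130)&(abs(Y-85)<100)&(Z>-8)&(Z<8)
    print(" bench z",np.median(Z[bb]))
```

```text
top plane dz/dx,dz/dy,z(600,85) [-0.09  0.   87.04] 3205 2874 tilt deg [-5.2   0.17]
 dome n 93 mean [543.44 137.88 116.03] maxZ 121.29707004977902 [27.92 28.   28.05 28.13 28.16 28.67 28.93 29.45]
 lid rect ((593.1484375, 82.37803649902344), (175.52288818359375, 205.52911376953125), 88.87496185302734) [[507.54  -3.95  76.53]
 [690.82 167.78  96.25]]
 bar 192 [477.45  85.03  97.04] [[467.96  67.82  91.43]
 [494.14 101.61 101.96]]
 bench z 1.4946901426248855
scene plane dz/dx,dz/dy,z(600,85) [-0.09 -0.   88.43] 1912 1910 tilt deg [-5.02 -0.08]
 dome n 112 mean [543.79 143.31 114.22] maxZ 121.78524097776464 [27.35 27.76 27.8  28.07 28.31 28.33 28.36 28.77]
 lid rect ((593.6771240234375, 83.20134735107422), (178.03607177734375, 207.01670837402344), 89.15496826171875) [[507.55  -1.46  78.27]
 [692.21 170.67  96.8 ]]
 bar 178 [478.    89.29  97.07] [[469.24  69.76  87.75]
 [493.67 104.27 101.49]]
 bench z 2.7862462619745703
```

{"name": "send_rows", "arguments": {"rows": [{"x": 0.1,"y": -0.09,"z": 0,"jaw": 1},{"x": 0.2,"y": -0.18,"z": 0,"jaw": 1},{"x": 0.3,"y": -0.27,"jaw": 1},{"x": 0.4,"y": -0.36,"jaw": 1},{"x": 0.5,"y": -0.45,"jaw": 1},{"x": 0.6,"y": -0.54,"jaw": 1},{"x": 0.7,"y": -0.63,"jaw": 1},{"x": 0.8,"y": -0.72,"jaw": 1},{"x": 0.9,"y": -0.81,"jaw": 1},{"x": 1.0,"y": -0.9,"jaw": 1}]}}

```text
schema error: expected keys x, y, z, ax, ay, az, jaw
```

{"name": "send_rows", "arguments": {"rows": [{"x": 0.1,"y": -0.09,"z": 0,"jaw": 1},{"x": 0.2,"y": -0.18,"z": 0,"jaw": 1},{"x": 0.3,"y": -0.27,"jaw": 1},{"x": 0.4,"y": -0.36,"jaw": 1},{"x": 0.5,"y": -0.45,"jaw": 1},{"x": 0.6,"y": -0.54,"jaw": 1},{"x": 0.7,"y": -0.63,"jaw": 1},{"x": 0.8,"y": -0.72,"jaw": 1},{"x": 0.9,"y": -0.81,"jaw": 1},{"x": 1.0,"y": -0.9,"jaw": 1}]}}

```text
schema error: expected keys x, y, z, ax, ay, az, jaw
```

{"name": "send_rows", "arguments": {"rows": [{"x": 0.1,"y": -0.09,"z": 0,"ax": 0,"ay": 0,"az": 0,"jaw": 1},{"x": 0.2,"y": -0.18,"z": 0,"ax": 0,"ay": 0,"az": 0,"jaw": 1},{"x": 0.3,"y": -0.27,"z": 0,"ax": 0,"ay": 0,"az": 0,"jaw": 1},{"x": 0.4,"y": -0.36,"z": 0,"ax": 0,"ay": 0,"az": 0,"jaw": 1},{"x": 0.5,"y": -0.45,"z": 0,"ax": 0,"ay": 0,"az": 0,"jaw": 1},{"x": 0.6,"y": -0.54,"z": 0,"ax": 0,"ay": 0,"az": 0,"jaw": 1},{"x": 0.7,"y": -0.63,"z": 0,"ax": 0,"ay": 0,"az": 0,"jaw": 1},{"x": 0.8,"y": -0.72,"z": 0,"ax": 0,"ay": 0,"az": 0,"jaw": 1},{"x": 0.9,"y": -0.81,"z": 0,"ax": 0,"ay": 0,"az": 0,"jaw": 1},{"x": 1.0,"y": -0.9,"z": 0,"ax": 0,"ay": 0,"az": 0,"jaw": 1}]}}

```text
time: 1.35
tool_pos: [318.9, -238.6, 226.5]
tcp_rot: [-3.141, 0.0, 0.401]
contact_force: [0.7, 0.1, -0.7]
grip_width: 91.9
finger_force: 0.0
```

{"name": "send_rows", "arguments": {"rows": [{"x": 0.1,"y": -0.09,"z": 0,"ax": 0,"ay": 0,"az": 0,"jaw": 1},{"x": 0.2,"y": -0.18,"z": 0,"ax": 0,"ay": 0,"az": 0,"jaw": 1},{"x": 0.3,"y": -0.27,"z": 0,"ax": 0,"ay": 0,"az": 0,"jaw": 1},{"x": 0.4,"y": -0.36,"z": 0,"ax": 0,"ay": 0,"az": 0,"jaw": 1},{"x": 0.5,"y": -0.45,"z": 0,"ax": 0,"ay": 0,"az": 0,"jaw": 1},{"x": 0.6,"y": -0.54,"z": 0,"ax": 0,"ay": 0,"az": 0,"jaw": 1},{"x": 0.7,"y": -0.63,"z": 0,"ax": 0,"ay": 0,"az": 0,"jaw": 1},{"x": 0.8,"y": -0.72,"z": 0,"ax": 0,"ay": 0,"az": 0,"jaw": 1},{"x": 0.9,"y": -0.81,"z": 0,"ax": 0,"ay": 0,"az": 0,"jaw": 1},{"x": 1.0,"y": -0.9,"z": 0,"ax": 0,"ay": 0,"az": 0,"jaw": 1}]}}

```text
time: 2.6
tool_pos: [432.8, 5.0, 226.4]
tcp_rot: [-3.141, 0.001, 0.401]
contact_force: [0.4, -0.4, -0.0]
grip_width: 91.7
finger_force: 0.0
```

{"name": "send_rows", "arguments": {"rows": [{"x": 0.06,"y": -0.05,"z": 0,"ax": 0,"ay": 0,"az": 0.07,"jaw": 1},{"x": 0.12,"y": -0.1,"z": 0,"ax": 0,"ay": 0,"az": 0.14,"jaw": 1},{"x": 0.18,"y": -0.15,"z": 0,"ax": 0,"ay": 0,"az": 0.2,"jaw": 1},{"x": 0.24,"y": -0.2,"z": 0,"ax": 0,"ay": 0,"az": 0.27,"jaw": 1},{"x": 0.3,"y": -0.25,"z": 0,"ax": 0,"ay": 0,"az": 0.34,"jaw": 1},{"x": 0.35,"y": -0.29,"z": 0,"ax": 0,"ay": 0,"az": 0.4,"jaw": 1},{"x": 0.35,"y": -0.29,"z": 0,"ax": 0,"ay": 0,"az": 0.4,"jaw": 1},{"x": 0.35,"y": -0.29,"z": 0,"ax": 0,"ay": 0,"az": 0.4,"jaw": 1},{"x": 0.35,"y": -0.29,"z": 0,"ax": 0,"ay": 0,"az": 0.4,"jaw": 1},{"x": 0.35,"y": -0.29,"z": 0,"ax": 0,"ay": 0,"az": 0.4,"jaw": 1}]}}

```text
time: 3.85
tool_pos: [474.4, 84.5, 226.8]
tcp_rot: [3.141, -0.0, -0.018]
contact_force: [-0.7, -0.0, 0.4]
grip_width: 92.0
finger_force: 0.0
```

```bash
cat >> h.py <<'E'
from scipy.spatial.transform import Rotation as Ro
def wcloud():
    o=bot.get_obs(); p,d=bot.capture("wrist"); m=bot.camera_model("wrist"); f,cx,cy=K(m); T=np.array(m["T_tool_cam"])
    v,u=np.mgrid[:420,:560]
    P=np.dstack([(u-cx)/f*d,(v-cy)/f*d,d])@T[:3,:3].T+T[:3,3]
    R=Ro.from_euler("xyz",o["tcp_rot"]).as_matrix()
    return p,d,P@R.T+o["tool_pos"],o,T
E
python3 - <<'E'
from h import *
np.set_printoptions(precision=2,suppress=True)
p,d,C,o,T=wcloud(); print(o["tool_pos"],o["tcp_rot"],T)
cv2.imwrite("pics/w1.png",p[:,:,::-1]); np.savez("w1.npz",p=p,d=d,C=C)
X,Y,Z=C[...,0],C[...,1],C[...,2]; g=p.max(2)
b=(d>0)&(X>455)&(X<492)&(Y>55)&(Y<120)&(Z>80)&(Z<110)&(g<90)
v,u=np.nonzero(b); print("bar",b.sum(),C[b].mean(0),np.percentile(C[b],[2,98],axis=0),u.mean(),v.mean())
q=(d>0)&(X>530)&(X<665)&(Y>20)&(Y<110)&(Z>65)&(Z<110);Q=C[q]
if len(Q):print("lid",len(Q),np.linalg.lstsq(np.c_[Q[:,0]-600,Q[:,1]-85,np.ones(len(Q))],Q[:,2],rcond=None)[0])
b=(d>0)&(X>515)&(X<580)&(Y>110)&(Y<165)&(Z>105)&(Z<135)
if b.any(): print("dome",b.sum(),C[b].mean(0),np.percentile(C[b],[2,98],axis=0))
E
```

```text
[474.42  84.52 226.77] [ 3.14 -0.   -0.02] [[   0.     -0.97   -0.26   69.58]
 [   1.      0.     -0.     -0.18]
 [   0.     -0.26    0.97 -159.34]
 [   0.      0.      0.      1.  ]]
bar 548 [476.1   85.18  99.74] [[468.15  67.97  93.64]
 [482.72 102.37 102.39]] 283.5036496350365 201.77189781021897
lid 14254 [-0.09  0.   89.09]
dome 429 [543.81 137.3  118.03] [[534.99 129.34 107.47]
 [552.36 146.33 122.39]]
```

View pics/w1.png

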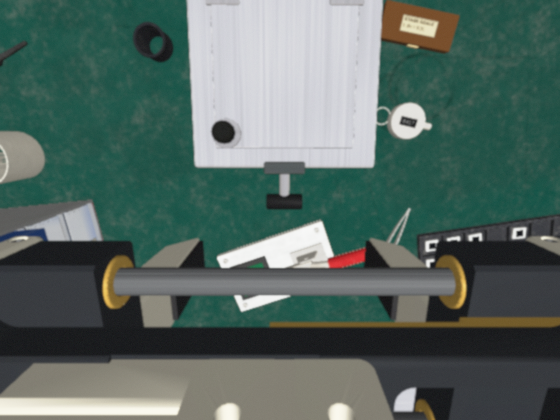

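The wrist view shows the bar at (283,202) and the dome at (223,132). The bar's centre comes out at about (475.5, 85.2, 92), which agrees with the other two views and a lid already about 5° open. I'll go down and pinch it.

{"name": "send_rows", "arguments": {"rows": [{"x": 0.005,"y": -0.004,"z": 0.1,"ax": 0,"ay": 0,"az": 0,"jaw": 1},{"x": 0.005,"y": -0.004,"z": 0.2,"ax": 0,"ay": 0,"az": 0,"jaw": 1},{"x": 0.005,"y": -0.004,"z": 0.3,"ax": 0,"ay": 0,"az": 0,"jaw": 1},{"x": 0.005,"y": -0.004,"z": 0.4,"ax": 0,"ay": 0,"az": 0,"jaw": 1},{"x": 0.005,"y": -0.004,"z": 0.5,"ax": 0,"ay": 0,"az": 0,"jaw": 1},{"x": 0.005,"y": -0.004,"z": 0.58,"ax": 0,"ay": 0,"az": 0,"jaw": 1},{"x": 0.005,"y": -0.004,"z": 0.65,"ax": 0,"ay": 0,"az": 0,"jaw": 1},{"x": 0.005,"y": -0.004,"z": 0.71,"ax": 0,"ay": 0,"az": 0,"jaw": 1},{"x": 0.005,"y": -0.004,"z": 0.75,"ax": 0,"ay": 0,"az": 0,"jaw": 1},{"x": 0.005,"y": -0.004,"z": 0.77,"ax": 0,"ay": 0,"az": 0,"jaw": 1}]}}

```text
time: 5.15
tool_pos: [475.5, 85.6, 72.4]
tcp_rot: [3.141, 0.0, -0.018]
contact_force: [0.1, 0.9, 0.9]
grip_width: 91.9
finger_force: 0.0
```

{"name": "send_rows", "arguments": {"rows": [{"x": 0,"y": 0,"z": 0,"ax": 0,"ay": 0,"az": 0,"jaw": -0.3},{"x": 0,"y": 0,"z": 0,"ax": 0,"ay": 0,"az": 0,"jaw": -0.3},{"x": 0,"y": 0,"z": 0,"ax": 0,"ay": 0,"az": 0,"jaw": -0.3},{"x": 0,"y": 0,"z": 0,"ax": 0,"ay": 0,"az": 0,"jaw": -0.3},{"x": 0,"y": 0,"z": 0,"ax": 0,"ay": 0,"az": 0,"jaw": -0.3},{"x": 0,"y": 0,"z": 0,"ax": 0,"ay": 0,"az": 0,"jaw": -0.3},{"x": 0,"y": 0,"z": 0,"ax": 0,"ay": 0,"az": 0,"jaw": -0.3},{"x": 0,"y": 0,"z": 0,"ax": 0,"ay": 0,"az": 0,"jaw": -0.3},{"x": 0,"y": 0,"z": 0,"ax": 0,"ay": 0,"az": 0,"jaw": -0.3},{"x": 0,"y": 0,"z": 0,"ax": 0,"ay": 0,"az": 0,"jaw": -0.3}]}}

```text
time: 6.4
tool_pos: [475.5, 84.7, 72.7]
tcp_rot: [3.14, 0.0, -0.018]
contact_force: [-0.1, -6.2, 0.3]
grip_width: 35.6
finger_force: 30.0
```

{"name": "send_rows", "arguments": {"rows": [{"x": 0.004,"y": 0.003,"z": -0.033,"ax": 0,"ay": 0,"az": 0,"jaw": -0.3},{"x": 0.008,"y": 0.003,"z": -0.066,"ax": 0,"ay": 0,"az": 0,"jaw": -0.3},{"x": 0.014,"y": 0.003,"z": -0.098,"ax": 0,"ay": 0,"az": 0,"jaw": -0.3},{"x": 0.02,"y": 0.003,"z": -0.13,"ax": 0,"ay": 0,"az": 0,"jaw": -0.3},{"x": 0.028,"y": 0.003,"z": -0.162,"ax": 0,"ay": 0,"az": 0,"jaw": -0.3},{"x": 0.036,"y": 0.003,"z": -0.194,"ax": 0,"ay": 0,"az": 0,"jaw": -0.3},{"x": 0.046,"y": 0.003,"z": -0.226,"ax": 0,"ay": 0,"az": 0,"jaw": -0.3},{"x": 0.056,"y": 0.003,"z": -0.257,"ax": 0,"ay": 0,"az": 0,"jaw": -0.3},{"x": 0.068,"y": 0.003,"z": -0.288,"ax": 0,"ay": 0,"az": 0,"jaw": -0.3},{"x": 0.08,"y": 0.003,"z": -0.319,"ax": 0,"ay": 0,"az": 0,"jaw": -0.3}]}}

```text
time: 7.65
tool_pos: [490.7, 84.3, 136.2]
tcp_rot: [3.141, 0.002, -0.018]
contact_force: [2.1, -4.7, -12.0]
grip_width: 35.6
finger_force: 30.0
```

{"name": "send_rows", "arguments": {"rows": [{"x": 0.013,"y": 0.002,"z": -0.03,"ax": 0,"ay": 0,"az": 0,"jaw": -0.3},{"x": 0.027,"y": 0.002,"z": -0.06,"ax": 0,"ay": 0,"az": 0,"jaw": -0.3},{"x": 0.042,"y": 0.002,"z": -0.089,"ax": 0,"ay": 0,"az": 0,"jaw": -0.3},{"x": 0.059,"y": 0.002,"z": -0.118,"ax": 0,"ay": 0,"az": 0,"jaw": -0.3},{"x": 0.075,"y": 0.002,"z": -0.147,"ax": 0,"ay": 0,"az": 0,"jaw": -0.3},{"x": 0.093,"y": 0.002,"z": -0.175,"ax": 0,"ay": 0,"az": 0,"jaw": -0.3},{"x": 0.112,"y": 0.002,"z": -0.202,"ax": 0,"ay": 0,"az": 0,"jaw": -0.3},{"x": 0.131,"y": 0.002,"z": -0.229,"ax": 0,"ay": 0,"az": 0,"jaw": -0.3},{"x": 0.151,"y": 0.002,"z": -0.255,"ax": 0,"ay": 0,"az": 0,"jaw": -0.3},{"x": 0.171,"y": 0.002,"z": -0.279,"ax": 0,"ay": 0,"az": 0,"jaw": -0.3}]}}

```text
time: 8.9
tool_pos: [524.9, 83.6, 192.4]
tcp_rot: [3.141, 0.003, -0.018]
contact_force: [-4.9, -4.3, -9.9]
grip_width: 35.7
finger_force: 30.0
```

{"name": "send_rows", "arguments": {"rows": [{"x": 0,"y": 0,"z": 0,"ax": 0,"ay": 0,"az": 0,"jaw": -0.3},{"x": 0,"y": 0,"z": 0,"ax": 0,"ay": 0,"az": 0,"jaw": -0.3},{"x": 0,"y": 0,"z": 0,"ax": 0,"ay": 0,"az": 0,"jaw": 1},{"x": 0,"y": 0,"z": 0,"ax": 0,"ay": 0,"az": 0,"jaw": 1},{"x": 0,"y": 0,"z": 0,"ax": 0,"ay": 0,"az": 0,"jaw": 1},{"x": 0,"y": 0,"z": 0,"ax": 0,"ay": 0,"az": 0,"jaw": 1},{"x": 0,"y": 0,"z": 0,"ax": 0,"ay": 0,"az": 0,"jaw": 1},{"x": 0,"y": 0,"z": 0,"ax": 0,"ay": 0,"az": 0,"jaw": 1},{"x": 0,"y": 0,"z": 0,"ax": 0,"ay": 0,"az": 0,"jaw": 1},{"x": 0,"y": 0,"z": 0,"ax": 0,"ay": 0,"az": 0,"jaw": 1}]}}

```text
time: 10.15
tool_pos: [525.7, 83.7, 192.3]
tcp_rot: [3.141, 0.0, -0.018]
contact_force: [-0.1, -0.1, 0.2]
grip_width: 91.9
finger_force: 0.0
```

{"name": "send_rows", "arguments": {"rows": [{"x": 0,"y": 0,"z": -0.06,"ax": 0,"ay": 0,"az": 0,"jaw": 1},{"x": 0,"y": 0,"z": -0.12,"ax": 0,"ay": 0,"az": 0,"jaw": 1},{"x": 0,"y": 0,"z": -0.18,"ax": 0,"ay": 0,"az": 0,"jaw": 1},{"x": 0,"y": 0,"z": -0.24,"ax": 0,"ay": 0,"az": 0,"jaw": 1},{"x": 0,"y": 0,"z": -0.3,"ax": 0,"ay": 0,"az": 0,"jaw": 1},{"x": 0,"y": 0,"z": -0.36,"ax": 0,"ay": 0,"az": 0,"jaw": 1},{"x": 0,"y": 0,"z": -0.42,"ax": 0,"ay": 0,"az": 0,"jaw": 0.5},{"x": 0,"y": 0,"z": -0.45,"ax": 0,"ay": 0,"az": 0,"jaw": 0},{"x": 0,"y": 0,"z": -0.45,"ax": 0,"ay": 0,"az": 0,"jaw": -0.5},{"x": 0,"y": 0,"z": -0.45,"ax": 0,"ay": 0,"az": 0,"jaw": -1}]}}

```text
time: 11.4
tool_pos: [525.5, 83.7, 281.8]
tcp_rot: [3.141, 0.001, -0.018]
contact_force: [0.7, 0.0, -0.3]
grip_width: 56.1
finger_force: 0.0
```

```bash
cat > m.py <<'E'
from h import *
from scipy.optimize import least_squares
np.set_printoptions(precision=2,suppress=True)
def an(n,C,p,d):
    X,Y,Z=C[...,0],C[...,1],C[...,2]; g=p.max(2)
    Q=C[(d>0)&(X>545)&(X<675)&(Y>15)&(Y<110)&(Z>70)&(Z<225)]
    A=np.c_[Q[:,0]-600,Q[:,1]-85,np.ones(len(Q))]; w=np.ones(len(Q),bool)
    for t in(30,15,8,4,3,3,3):
        c=np.linalg.lstsq(A[w],Q[w,2],rcond=None)[0]; r=Q[:,2]-A@c; w=abs(r)<t
    N=np.array([-c[0],-c[1],1]); N/=np.linalg.norm(N)
    print(n,"plane",c,w.sum(),"open deg",np.degrees(np.arctan(-c[0])))
    r=(C-np.array([600,85,c[2]]))@N
    b=(d>0)&(X>560)&(X<640)&(Y>105)&(Y<175)&(r>13)&(r<50)
    D=C[b]; v,u=np.nonzero(b); k=r[b].argmax()
    print("  dome",len(D),"px",u.mean(),v.mean(),"mean",D.mean(0),"r max",np.sort(r[b])[-6:],"top Z",D[D[:,2].argsort()[-4:]])
    S=D[r[b]>r[b].max()-9]
    s=least_squares(lambda q:np.linalg.norm(S-q,axis=1)-10,S.mean(0)-4*N,loss="soft_l1").x
    print("  sphere R10 centre",s,"top",s+[0,0,10],"crown height",(s-[600,85,c[2]])@N+10)
    return s
if __name__=="__main__":
    import sys
    p,d,C,o,T=wcloud(); print(o["time"],o["tool_pos"]); an("wrist",C,p,d); cv2.imwrite(f"pics/{sys.argv[1]}.png",p[:,:,::-1])
    for n in("top","scene"):
        p,d=bot.capture(n); an(n,cloud(n,d),p,d); cv2.imwrite(f"pics/{n}_{sys.argv[1]}.png",p[:,:,::-1])
E
python3 m.py a
```

```text
11.4 [525.47  83.71 281.82]
wrist plane [ -0.81   0.02 156.98] 13590 open deg 39.056514964680225
  dome 519 px 217.27745664739885 137.12331406551058 mean [590.86 136.43 194.55] r max [28.46 28.48 28.5  28.61 28.73 28.91] top Z [[590.35 138.11 199.06]
 [589.58 138.17 199.06]
 [593.46 140.21 199.18]
 [589.59 137.19 199.91]]
  sphere R10 centre [591.17 137.83 188.27] top [591.17 137.83 198.27] crown height 27.936720994457005
top plane [ -0.81   0.02 154.65] 1023 open deg 39.16999159976207Traceback (most recent call last):
  File "m.py", line 24, in <module>
    p,d=bot.capture(n); an(n,cloud(n,d),p,d); cv2.imwrite(f"pics/{n}_{sys.argv[1]}.png",p[:,:,::-1])
                        ~~^^^^^^^^^^^^^^^^^^
  File "m.py", line 14, in an
    D=C[b]; v,u=np.nonzero(b); k=r[b].argmax()
                                 ~~~~~~~~~~~^^
ValueError: attempt to get argmax of an empty sequence
```

View pics/a.png

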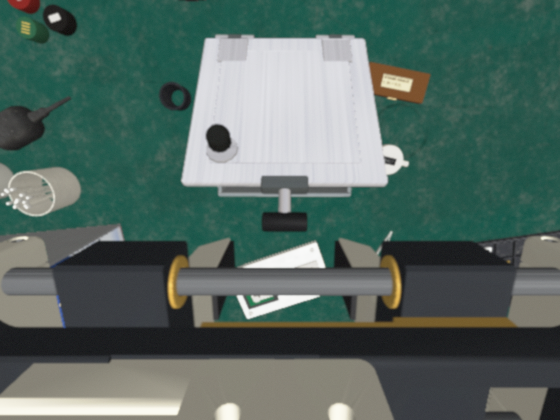

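The wrist view shows the lid standing at about 39°, released, with the dome at (218,135). The expected top of the dome is about (590, 138, 195–198). I'll close the fingers and go above it.

{"name": "send_rows", "arguments": {"rows": [{"x": 0.06,"y": -0.05,"z": 0,"ax": 0,"ay": 0,"az": 0,"jaw": -1},{"x": 0.12,"y": -0.1,"z": 0,"ax": 0,"ay": 0,"az": 0,"jaw": -1},{"x": 0.18,"y": -0.15,"z": 0,"ax": 0,"ay": 0,"az": 0,"jaw": -1},{"x": 0.24,"y": -0.2,"z": 0,"ax": 0,"ay": 0,"az": 0,"jaw": -1},{"x": 0.29,"y": -0.25,"z": 0.05,"ax": 0,"ay": 0,"az": 0,"jaw": -1},{"x": 0.318,"y": -0.277,"z": 0.1,"ax": 0,"ay": 0,"az": 0,"jaw": -1},{"x": 0.318,"y": -0.277,"z": 0.17,"ax": 0,"ay": 0,"az": 0,"jaw": -1},{"x": 0.318,"y": -0.277,"z": 0.23,"ax": 0,"ay": 0,"az": 0,"jaw": -1},{"x": 0.318,"y": -0.277,"z": 0.28,"ax": 0,"ay": 0,"az": 0,"jaw": -1},{"x": 0.318,"y": -0.277,"z": 0.28,"ax": 0,"ay": 0,"az": 0,"jaw": -1}]}}

```text
time: 12.75
tool_pos: [589.8, 137.7, 225.4]
tcp_rot: [3.141, 0.002, -0.018]
contact_force: [-0.3, -0.1, -0.1]
grip_width: 0.6
finger_force: 0.0
```

```bash
cat > f.py <<'E'
from h import *
np.set_printoptions(precision=2,suppress=True)
F=[]
for i in range(4): bot.capture("wrist"); o=bot.get_obs(); F.append(o["contact_force"])
print(o["time"],o["tool_pos"],o["grip_width"]); print(np.array(F),np.mean(F,0))
E
python3 f.py
python3 - <<'E'
from h import *
p,d,C,o,T=wcloud(); cv2.imwrite("pics/c.png",p[:,:,::-1])
E
```

```text
12.95 [590.59 137.91 226.95] 0.028478406058583046
[[ 0.74  0.14  0.12]
 [ 0.81 -0.07 -0.33]
 [ 0.17  0.61  0.14]
 [ 1.1   0.83 -0.35]] [ 0.7   0.38 -0.1 ]
```

View pics/c.png

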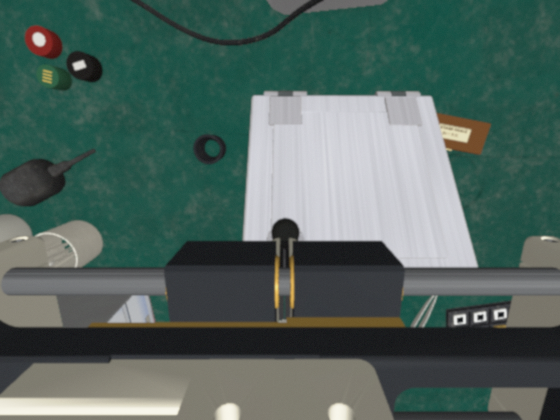

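The dome (285,232) is in line with the closed fingertips. I'll descend to just above it.

{"name": "send_rows", "arguments": {"rows": [{"x": 0,"y": 0,"z": 0.02,"ax": 0,"ay": 0,"az": 0,"jaw": -1},{"x": 0,"y": 0,"z": 0.04,"ax": 0,"ay": 0,"az": 0,"jaw": -1},{"x": 0,"y": 0,"z": 0.06,"ax": 0,"ay": 0,"az": 0,"jaw": -1},{"x": 0,"y": 0,"z": 0.08,"ax": 0,"ay": 0,"az": 0,"jaw": -1},{"x": 0,"y": 0,"z": 0.09,"ax": 0,"ay": 0,"az": 0,"jaw": -1},{"x": 0,"y": 0,"z": 0.1,"ax": 0,"ay": 0,"az": 0,"jaw": -1},{"x": 0,"y": 0,"z": 0.11,"ax": 0,"ay": 0,"az": 0,"jaw": -1},{"x": 0,"y": 0,"z": 0.12,"ax": 0,"ay": 0,"az": 0,"jaw": -1},{"x": 0,"y": 0,"z": 0.125,"ax": 0,"ay": 0,"az": 0,"jaw": -1},{"x": 0,"y": 0,"z": 0.125,"ax": 0,"ay": 0,"az": 0,"jaw": -1}]}}

```text
time: 14.25
tool_pos: [590.3, 138.0, 201.2]
tcp_rot: [3.142, 0.0, -0.018]
contact_force: [0.9, 0.1, 0.5]
grip_width: 0.3
finger_force: 0.0
```

```bash
python3 f.py
```

```text
14.45 [590.35 137.97 201.37] 0.6429700956407458
[[ 0.84  0.61 -0.11]
 [ 0.06  0.13 -0.12]
 [ 0.56  0.5  -0.19]
 [ 0.22 -0.23 -0.08]] [ 0.42  0.25 -0.12]
```

Not touching yet. I'll go 3 mm further.

{"name": "send_rows", "arguments": {"rows": [{"x": 0,"y": 0,"z": 0.003,"ax": 0,"ay": 0,"az": 0,"jaw": -1},{"x": 0,"y": 0,"z": 0.006,"ax": 0,"ay": 0,"az": 0,"jaw": -1},{"x": 0,"y": 0,"z": 0.009,"ax": 0,"ay": 0,"az": 0,"jaw": -1},{"x": 0,"y": 0,"z": 0.012,"ax": 0,"ay": 0,"az": 0,"jaw": -1},{"x": 0,"y": 0,"z": 0.015,"ax": 0,"ay": 0,"az": 0,"jaw": -1},{"x": 0,"y": 0,"z": 0.015,"ax": 0,"ay": 0,"az": 0,"jaw": -1},{"x": 0,"y": 0,"z": 0.015,"ax": 0,"ay": 0,"az": 0,"jaw": -1},{"x": 0,"y": 0,"z": 0.015,"ax": 0,"ay": 0,"az": 0,"jaw": -1},{"x": 0,"y": 0,"z": 0.015,"ax": 0,"ay": 0,"az": 0,"jaw": -1},{"x": 0,"y": 0,"z": 0.015,"ax": 0,"ay": 0,"az": 0,"jaw": -1}]}}

```text
time: 15.7
tool_pos: [590.3, 137.9, 198.3]
tcp_rot: [3.142, 0.0, -0.018]
contact_force: [-0.6, -0.3, -0.5]
grip_width: 0.4
finger_force: 0.0
```

```bash
python3 f.py
```

```text
15.9 [590.29 137.96 198.29] 0.3622945949326833
[[-0.94  0.59 -0.43]
 [ 0.43  0.99  0.17]
 [-0.18 -0.79  0.39]
 [-0.39 -0.98 -0.47]] [-0.27 -0.05 -0.09]
```

{"name": "send_rows", "arguments": {"rows": [{"x": 0,"y": 0,"z": 0.003,"ax": 0,"ay": 0,"az": 0,"jaw": -1},{"x": 0,"y": 0,"z": 0.006,"ax": 0,"ay": 0,"az": 0,"jaw": -1},{"x": 0,"y": 0,"z": 0.009,"ax": 0,"ay": 0,"az": 0,"jaw": -1},{"x": 0,"y": 0,"z": 0.012,"ax": 0,"ay": 0,"az": 0,"jaw": -1},{"x": 0,"y": 0,"z": 0.015,"ax": 0,"ay": 0,"az": 0,"jaw": -1},{"x": 0,"y": 0,"z": 0.015,"ax": 0,"ay": 0,"az": 0,"jaw": -1},{"x": 0,"y": 0,"z": 0.015,"ax": 0,"ay": 0,"az": 0,"jaw": -1},{"x": 0,"y": 0,"z": 0.015,"ax": 0,"ay": 0,"az": 0,"jaw": -1},{"x": 0,"y": 0,"z": 0.015,"ax": 0,"ay": 0,"az": 0,"jaw": -1},{"x": 0,"y": 0,"z": 0.015,"ax": 0,"ay": 0,"az": 0,"jaw": -1}]}}

```text
time: 17.15
tool_pos: [590.1, 138.0, 195.4]
tcp_rot: [3.141, 0.0, -0.018]
contact_force: [-4.5, 0.0, 5.0]
grip_width: 0.3
finger_force: 2.6
```

```bash
python3 f.py
```

```text
17.35 [590.15 138.   195.44] 0.25324863772887335
[[-4.6   0.2   5.22]
 [-4.67 -0.78  4.74]
 [-3.43 -0.06  5.19]
 [-3.31  0.06  5.64]] [-4.   -0.15  5.2 ]
```

The contact force is about 6.5 N in total (5.2 N vertical), which is on target. I'll hold it.

{"name": "send_rows", "arguments": {"rows": [{"x": 0,"y": 0,"z": 0,"ax": 0,"ay": 0,"az": 0,"jaw": -1},{"x": 0,"y": 0,"z": 0,"ax": 0,"ay": 0,"az": 0,"jaw": -1},{"x": 0,"y": 0,"z": 0,"ax": 0,"ay": 0,"az": 0,"jaw": -1},{"x": 0,"y": 0,"z": 0,"ax": 0,"ay": 0,"az": 0,"jaw": -1},{"x": 0,"y": 0,"z": 0,"ax": 0,"ay": 0,"az": 0,"jaw": -1},{"x": 0,"y": 0,"z": 0,"ax": 0,"ay": 0,"az": 0,"jaw": -1},{"x": 0,"y": 0,"z": 0,"ax": 0,"ay": 0,"az": 0,"jaw": -1},{"x": 0,"y": 0,"z": 0,"ax": 0,"ay": 0,"az": 0,"jaw": -1},{"x": 0,"y": 0,"z": 0,"ax": 0,"ay": 0,"az": 0,"jaw": -1},{"x": 0,"y": 0,"z": 0,"ax": 0,"ay": 0,"az": 0,"jaw": -1}]}}

```text
time: 18.6
tool_pos: [590.1, 138.0, 195.4]
tcp_rot: [3.142, 0.0, -0.018]
contact_force: [-4.2, 0.4, 5.1]
grip_width: 0.6
finger_force: 2.6
```

```bash
python3 f.py
```

```text
18.8 [590.14 137.98 195.42] 0.5628096332889627
[[-3.55  0.09  5.05]
 [-4.76 -0.8   4.24]
 [-4.6  -0.17  5.06]
 [-4.33 -0.04  4.85]] [-4.31 -0.23  4.8 ]
```

Held for over two seconds without slipping. I'll retract.

{"name": "send_rows", "arguments": {"rows": [{"x": 0,"y": 0,"z": -0.01,"ax": 0,"ay": 0,"az": 0,"jaw": -1},{"x": 0,"y": 0,"z": -0.03,"ax": 0,"ay": 0,"az": 0,"jaw": -1},{"x": 0,"y": 0,"z": -0.06,"ax": 0,"ay": 0,"az": 0,"jaw": -1},{"x": 0,"y": 0,"z": -0.12,"ax": 0,"ay": 0,"az": 0,"jaw": -1},{"x": 0,"y": 0,"z": -0.18,"ax": 0,"ay": 0,"az": 0,"jaw": -1},{"x": 0,"y": 0,"z": -0.24,"ax": 0,"ay": 0,"az": 0,"jaw": -1},{"x": 0,"y": 0,"z": -0.3,"ax": 0,"ay": 0,"az": 0,"jaw": -1},{"x": 0,"y": 0,"z": -0.36,"ax": 0,"ay": 0,"az": 0,"jaw": -1},{"x": 0,"y": 0,"z": -0.4,"ax": 0,"ay": 0,"az": 0,"jaw": -1},{"x": 0,"y": 0,"z": -0.4,"ax": 0,"ay": 0,"az": 0,"jaw": -1}]}}

```text
time: 20.05
tool_pos: [590.6, 138.0, 276.0]
tcp_rot: [-3.142, -0.001, -0.018]
contact_force: [1.3, 0.5, -0.9]
grip_width: 0.2
finger_force: 0.0
```

```bash
python3 m.py b 2>&1 | grep -v Trace; python3 f.py
```

```text
20.05 [590.55 138.02 275.99]
wrist plane [ -0.81   0.02 157.02] 12493 open deg 39.1257669898133
  dome 442 px 284.2647058823529 214.10407239819006 mean [592.45 137.98 194.47] r max [28.41 28.42 28.54 28.55 28.59 28.82] top Z [[594.59 134.86 198.9 ]
 [594.67 137.34 199.01]
 [593.87 138.17 199.17]
 [591.43 137.39 199.68]]
  sphere R10 centre [591.25 137.87 188.15] top [591.25 137.87 198.15] crown height 27.81719536841073
top plane [ -0.8    0.01 153.95] 730 open deg 38.691376826707696
  File "m.py", line 24, in <module>
    p,d=bot.capture(n); an(n,cloud(n,d),p,d); cv2.imwrite(f"pics/{n}_{sys.argv[1]}.png",p[:,:,::-1])
                        ~~^^^^^^^^^^^^^^^^^^
  File "m.py", line 14, in an
    D=C[b]; v,u=np.nonzero(b); k=r[b].argmax()
                                 ~~~~~~~~~~~^^
ValueError: attempt to get argmax of an empty sequence
20.35 [590.14 137.93 274.79] 0.38842946040096593
[[-0.37 -0.68 -0.37]
 [ 0.83  0.47 -0.7 ]
 [ 0.56 -1.17  0.29]
 [ 0.52  0.95 -0.09]] [ 0.38 -0.11 -0.22]
```

View pics/b.png

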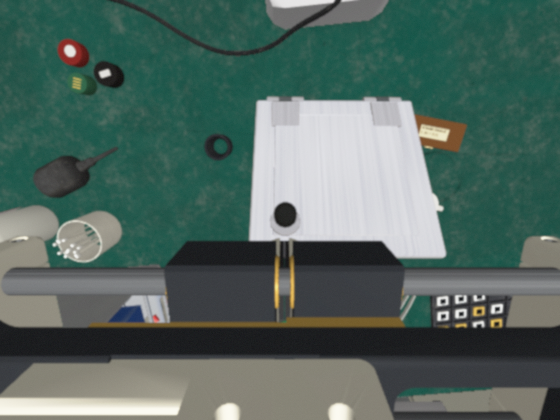

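The view shows the lid still at 39° and untouched, the dome free at (285,214), and the loupe at (218,147) and the slide case where they were. I'll hand it in.

```bash
python3 -c "
from plant import bot
print(bot.close_job())"
```

```text
the job is handed in; nothing more can be done
None
```

The job is handed in: the lid was lifted to about 39°, held by itself when let go, took a push of about 6.5 N on the buffer for over 2 s without slipping, and still stands at 39° with nothing beside the case touched.

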